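# Close and lock a disc cleaner

### The arm

A 6-joint arm with a two-finger parallel gripper is mounted at the origin on the work surface. World frame = base frame: x ahead of the robot, y to its left, z up, the work surface at z = 0. Lengths are in m, angles in rad, forces in N, time in s.
With the tool pointing down it reaches from about 0.225 to 0.875 m from the base axis. Payload 3.4 kg.
Tool frame: the origin (TCP) lies at the very end of the fingers, on their centre line; the grasp point (between the pads) lies 19 mm behind it; z points along the fingers, y is the line along which they close (so a half turn about z gives the same grasp; the last joint's range is limited). The gripper opens to 85 mm and grips with 20 to 120 N. Pads are 22 mm wide; open, the fingers measure 114 mm over their backs; the gripper's body (76 mm by 85 mm) begins 54 mm behind the grasp point. The pads swing forward as they close: fully open they stand 13 mm farther back than shut.
Start: joints at [0.982, 0.276, 1.505, -0, 1.361, -0.121], TCP at [0.259, 0.513, 0.231] pointing down, gripper open.
Joint ranges: [-2.89, 2.89], [-0.75, 2.08], [0.22, 2.7], [-1.18, 4.32], [0.11, 2.71], [-2.7, 2.7]. Speed limits (rad/s): [2.57, 2.57, 3.14, 3.14, 3.14, 3.14].

### API

Orientations are given as a unit quaternion [w, x, y, z].
In Python, from rig import readout, vision, manip gives the robot as it stands.
- The arm moves only by the shell command python3 -m handwheel 'ROWS' [FORCE]. ROWS is JSON, a list of rows, each a list of 3 entries, a list of its own where there are three numbers: the shift along the tool's x, y, z in mm, then the turn, a rotation vector about the tool's x, y, z in units of 6 degrees (1.0 is 6 degrees), then the closure, from -1 (fully open) to 1 (shut), so that 0 is half open. A call has 1 to 20 rows; each row shifts and turns the commanded pose from where the row before left it, along the tool's axes as they then stand; what a row does not reach is not made up. A row lasts 1/8 s, in which the tool goes at most 62.5 mm and 10.7 degrees, less where a joint would pass 70% of its speed; a pose out of reach is approached as far as the arm can. A call is refused whole if a number of a shift passes 62.5 or a number of a turn 1, either way. A call with a gripper value outside its range is refused whole. The fingers move at their own pace and stop on an object; FORCE is the grip in N (left out, the last holds). Time passes only in rows, so rows that do not move let the fingers close. It gives the time, the measured TCP pose, the force, the opening and the grip force at its end, in the units of the state.
- readout.get_state(): the state, without advancing time (a new reading comes with each control period).
- vision.get_image(name): name is "scene" or "side" or "wrist"; returns the picture (400x640x3 uint8, blue, green, red); there is no depth.
- vision.camera_params(name): a dict with "intrinsics" (3x3 intrinsics, pixels), "rvec" (rotation vector, rad) and "tvec" (3), from world to camera coordinates, as OpenCV has them; the wrist camera has in their place "hand_eye" (4x4, takes a point from camera to tool coordinates, whose origin is the TCP and whose axes are the flange's). Camera axes: x right, y down, z forward; pixel columns grow to the right and rows downward; lengths in m; the calibration is good to about 2 mm. The wrist camera is an equidistant fisheye: a pixel r from the principal point sees the ray r / f radians off the axis. A picture is of the moment at which its call begins: read the wrist's pose just before it. camera_params takes no time and is no camera call.
- manip.sign_off(): hands the job in; it is judged then, once.
The state is a dict: "clock": time; "qpos": joint angles; "qd": joint speeds; "effort": joint torques, N m; "position": TCP position; "ee_rot": TCP orientation; "contact_force": force on the tool from outside, world axes, zero at the start; "moment": the same for the moment, N m; "width": finger opening in m; "gripper_force": force on a finger pad.
Only numpy, scipy, OpenCV 4.12 (cv2) and the standard library are available. Lean on these libraries where they do the work, as an engineer would, in place of code of your own. Each camera call takes 0.05 s, during which the arm holds its last target. There are 200 camera calls.

### The job

Get the disc cleaner ready to run: first set the loose blue lid on the white bowl so that it sits fully down and level, then push the bowl's carriage fully home against the drive housing, and last flip the red cam lever all the way over to lock the carriage there. Lower the lid into place rather than dropping it, and leave the other things on the table where they are.

Things in the scene. Friction and masses are not known exactly. Their poses are not given: they have to be found in the camera images.
- cleaner: Disc cleaner, fixed to the table at varying places, turned up to 10 degrees: blue bed 300 x 400 x 14 mm, silver drive housing (200 x 66 mm, top 114 mm above the table) across its +y end, face at y = +133 mm. Origin on the table under the bed (bed spans x -160 to +140, y -200 to +200 mm); z up. Its y axis is the slide direction, pointing to the housing.
- carriage (a joint): Position of the sliding aluminium carriage along the cleaner's +y, in m: 0 fully out, 0.100 fully home against its stop at the housing. It starts 50 to 100 mm short of home. While the lever is free it slides with about 2 N and stays where it is left; with the lever locked it is clamped.
- bowl_rim (a point): Centre of the bowl's mouth, at rim height (80 mm above the table). White round bowl fixed on the carriage: outer diameter 144 mm, inner diameter 136 mm, wall 4 mm, with a disc on a spindle inside, none of it higher than 25 mm below the rim. Axes as the cleaner's.
- carriage_handle (a point): Top centre of the carriage's black upright handle, 82 mm above the table: a plate 50 mm wide (cleaner's x), 14 mm thick (cleaner's y), standing 55 mm above the carriage plate (its top 27 mm above the table). 125 mm from the bowl's centre, on the side away from the housing. Axes as the cleaner's.
- lever (a joint): Angle of the red cam lever, rad: 0 free, leaning 0.8 rad from upright towards the housing (cleaner's +y); 1.6 locked, leaning 0.8 rad the other way (-y). Starts at 0 to 0.35; stays where left; turns in the upright plane along the slide. It takes about 4 N at the ball, about 8 N over the last 0.6 rad, where the cam bites on the carriage's rail and presses it lightly towards the housing.
- lever_pivot (a point): Pivot of the cam lever, on the robot's side of the bed at cleaner x = -125, y = -30 mm, 50 mm above the table. The hinge line is the cleaner's x axis; a positive turn swings the lever's ball from +y over the top to -y.
- lever_ball (a point): Centre of the red ball, 24 mm in diameter, at the end of the lever's 12 mm round bar, 95 mm from the pivot. Its axes turn with the lever.
- lid: Loose blue lid, 0.1 to 0.2 kg, lying right way up on the table right or left of the cleaner. Disc 150 mm across, 5 mm thick; under it a chamfered plug 128 mm across, 8 mm deep, that enters the bowl; on top a central black round knob, 30 mm across, 30 mm high. Origin: centre of the plug's underside, z up (disc top at 13, knob top at 43 mm). Seated, the disc rests on the rim, origin 8 mm below rim centre.
- disc_tower: Bystander: stack of bare silver discs on a black base, 136 mm in diameter, 86 mm high, on the side of the cleaner where the lid is not. Origin at the centre of its underside.
- case_stack: Bystander: three disc cases stacked flat, 124 x 142 x 31 mm. Origin at the centre of the underside.
- open_case: Bystander: black case tray with a disc, 124 x 142 x 7 mm, lying in front of the cleaner. Origin at the centre of its underside.
Not all that is in view belongs to the job. Leave any turquoise look-alike of the lid alone.

How it is judged:
On the way, in this order (a step that is already met when the one before it is completed fails the run):
1. the lid sits fully down and level on the bowl (z of lid in the frame of bowl_rim between -0.0105 and -0.006 m and horizontal distance between lid and bowl_rim below 0.006 m and angle between lid's own z axis and vertical below 0.03 rad), for 0.2 s.
2. the carriage is fully home with the lid seated (all of step 1 and value of joint carriage above 0.096 m), for 0.2 s.
3. the lever is flipped over to its locked end, carriage home, lid seated (all of step 2 and value of joint lever above 1.45 rad), for 0.2 s.
At the end, for the whole second after the job is handed in: The lid is seated on the bowl (its origin 6 to 10.5 mm below the rim centre and within 6 mm of it sideways, tilt under 0.03 rad) and at rest, the carriage is home (joint above 0.096 m) and the lever is locked (joint above 1.45 rad) (all of step 3 and linear speed of lid below 0.02 m/s); the robot touches nothing.
It fails at once if the lid is dropped (moves faster than 0.5 m/s while not held) (linear speed of lid above 0.5 m/s and contact force between the fingers and lid below 0.02 N).
It fails at once if a bystander (disc stack, case stack or case tray) is moved by more than 30 mm (distance of any of disc_tower, case_stack, open_case from where it was at the start of the episode above 0.03 m).
It also fails if it takes over 64 s, if anything falls off the work surface, if the arm or the gripper's body presses on something with over 40 N, if the wrist force passes 120 N, or if a joint passes its speed limit or range.

## Working session

There is one attempt and no reset: what is moved stays moved. The work goes in short steps, Python scripts to look and compute and a shell command to move; the robot and the scene stay as the last step left them, time stands still between calls to the robot, and variables do not carry over. Pictures are saved under pics/ and viewed, at most 10 in all, crops included, and the job is handed in when it is done.

```bash
ls; mkdir -p pics; python3 - <<'E'
from rig import readout, vision
import cv2
print(readout.get_state())
for n in ("scene","side"):
    cv2.imwrite(f"pics/{n}0.png",vision.get_image(n)); print(vision.camera_params(n))
print(vision.camera_params("wrist"))
E
```

```text
pics
{'clock': 0.0, 'qpos': array([ 9.81981799e-01,  2.76597518e-01,  1.50614385e+00,  5.89293062e-06,
        1.36071750e+00, -1.20984288e-01]), 'qd': array([-3.75145670e-04, -1.94732670e-04, -8.75063504e-04,  1.30124958e-04,
        1.34543812e-03, -4.17235895e-05]), 'effort': array([-1.34525420e-03, -4.16773868e+01, -2.45803320e+01, -5.58516222e-04,
        1.11068023e-02, -1.36103171e-06]), 'position': array([0.25898941, 0.51276581, 0.23043402]), 'ee_rot': array([-3.26952922e-04,  2.31788286e-01,  9.72765809e-01, -8.73956940e-04]), 'contact_force': array([ 0.41392246, -0.13009433, -0.10953505]), 'moment': array([-0.02964417, -0.01409159,  0.01316877]), 'gripper_force': 0.0, 'width': 0.08543796313824918}
{'intrinsics': array([[482.57212672,   0.        , 325.94083881],
       [  0.        , 482.57212672, 197.59214637],
       [  0.        ,   0.        ,   1.        ]]), 'rvec': array([ 2.31499659,  0.61247883, -0.23729141]), 'tvec': array([-0.43938796, -0.08200384,  1.72620003])}
{'intrinsics': array([[423.79918108,   0.        , 319.99841614],
       [  0.        , 423.79918108, 194.89814071],
       [  0.        ,   0.        ,   1.        ]]), 'rvec': array([-0.04318017,  2.728594  , -1.54921438]), 'tvec': array([0.45761984, 0.07161183, 1.50682722])}
{'intrinsics': array([[309.70691629,   0.        , 318.07868441],
       [  0.        , 309.70691629, 198.47089717],
       [  0.        ,   0.        ,   1.        ]]), 'hand_eye': array([[-4.95288207e-05, -9.53544877e-01, -3.01250999e-01,
         7.76443692e-02],
       [ 9.99999968e-01, -1.22450351e-04,  2.23179628e-04,
         1.21861417e-03],
       [-2.49700082e-04, -3.01250979e-01,  9.53544852e-01,
        -1.42528338e-01],
       [ 0.00000000e+00,  0.00000000e+00,  0.00000000e+00,
         1.00000000e+00]])}
```

View pics/scene0.png

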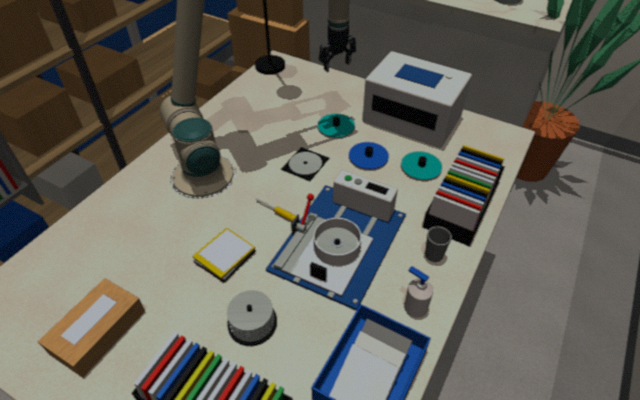

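View pics/side0.png

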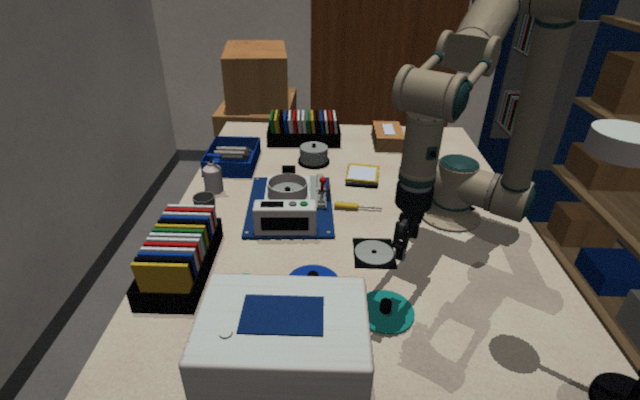

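The scene view shows these lid candidates: turquoise at (336,125), blue at (369,155), turquoise at (421,165). By the description I choose the blue one at (369,155). The cleaner is around (337,240), with the red ball at (309,197) and the black handle at (318,271). Next, one close crop.

```bash
cat > h.py <<'E'
import numpy as np, cv2
from scipy.spatial.transform import Rotation as R
from rig import readout, vision
def proj(n,P):
    c=vision.camera_params(n); return cv2.projectPoints(np.array(P,float).reshape(-1,1,3),c["rvec"],c["tvec"],c["intrinsics"],None)[0][:,0]
def back(n,uv,z):
    c=vision.camera_params(n); M=cv2.Rodrigues(c["rvec"])[0]; o=-M.T@c["tvec"]
    d=np.c_[np.reshape(uv,(-1,2)),np.ones(np.size(uv)//2)]@np.linalg.inv(c["intrinsics"]).T@M
    return o+d*((z-o[2])/d[:,2])[:,None]
def wrist():
    s=readout.get_state(); im=vision.get_image("wrist"); c=vision.camera_params("wrist")
    q=s["ee_rot"]; T=np.eye(4); T[:3,:3]=R.from_quat(np.r_[q[1:],q[0]]).as_matrix(); T[:3,3]=s["position"]
    return im,T@c["hand_eye"],c["intrinsics"]
def wproj(T,K,P):
    p=(np.reshape(P,(-1,3))-T[:3,3])@T[:3,:3]; r=np.hypot(p[:,0],p[:,1]); th=np.arctan2(r,p[:,2])
    return K[0,0]*p[:,:2]/r[:,None]*th[:,None]+K[:2,2]
def wback(T,K,uv,z):
    d=(np.reshape(uv,(-1,2))-K[:2,2])/K[0,0]; th=np.linalg.norm(d,axis=1)
    v=np.c_[d*(np.sin(th)/th)[:,None],np.cos(th)]@T[:3,:3].T
    return T[:3,3]+v*((z-T[2,3])/v[:,2])[:,None]
E
python3 - <<'E'
from h import *
im=cv2.imread("pics/scene0.png")
cv2.imwrite("pics/crop1.png",cv2.resize(im[130:310,250:450],None,fx=3.3,fy=3.3,interpolation=cv2.INTER_CUBIC)[:600])
hsv=cv2.cvtColor(im,cv2.COLOR_BGR2HSV)
m=cv2.inRange(hsv,(105,120,50),(130,255,255)); n,l,st,ce=cv2.connectedComponentsWithStats(m)
for i in range(1,n):
    if st[i,4]>200: print(st[i],ce[i],back("scene",ce[i],.013))
print(back("scene",[369,155],.013),back("scene",[[328,185],[405,213],[357,303],[268,268]],.014))
print(back("scene",[337,238],.08),back("scene",[318,264],.082),back("scene",[249,305],.086),back("scene",[305,163],.007))
E
```

```text
[205   0  32  19 377] [219.93899204   6.91511936] [[-0.75516535  1.06227422  0.013     ]]
[136   4  39  35 533] [153.94934334  20.90056285] [[-0.94978333  0.76414972  0.013     ]]
[396  65  47  22 549] [419.13296903  75.37522769] [[0.43314807 0.97177484 0.013     ]]
[349 142  39  27 766] [368.15535248 155.5926893 ] [[0.47286435 0.37296325 0.013     ]]
[309 186  32  33 561] [324.65597148 204.38146168] [[0.45470552 0.07982848 0.013     ]]
[   0  200   41   49 1081] [ 14.35522664 221.01850139] [[-0.37648751 -0.48035044  0.013     ]]
[342 208  29  24 325] [356.77230769 217.71384615] [[0.57471936 0.08042152 0.013     ]]
[ 312  211  118  189 4513] [372.42588079 315.79747396] [[ 0.77457553 -0.21726889  0.013     ]]
[267 235  27  47 242] [280.33057851 265.02892562] [[ 0.461712   -0.20034404  0.013     ]]
[156 343  43  57 398] [176.91457286 371.25125628] [[ 0.41462916 -0.60240761  0.013     ]]
[[0.47412337 0.37748822 0.013     ]] [[ 0.41998846  0.16436012  0.014     ]
 [ 0.70336368  0.17674553  0.014     ]
 [ 0.71973512 -0.20300296  0.014     ]
 [ 0.43629909 -0.22805524  0.014     ]]
[[ 0.58372286 -0.07370281  0.08      ]] [[ 0.5828107  -0.18397718  0.082     ]] [[ 0.49320624 -0.38938011  0.086     ]] [[0.28809526 0.22777971 0.007     ]]
```

View pics/crop1.png

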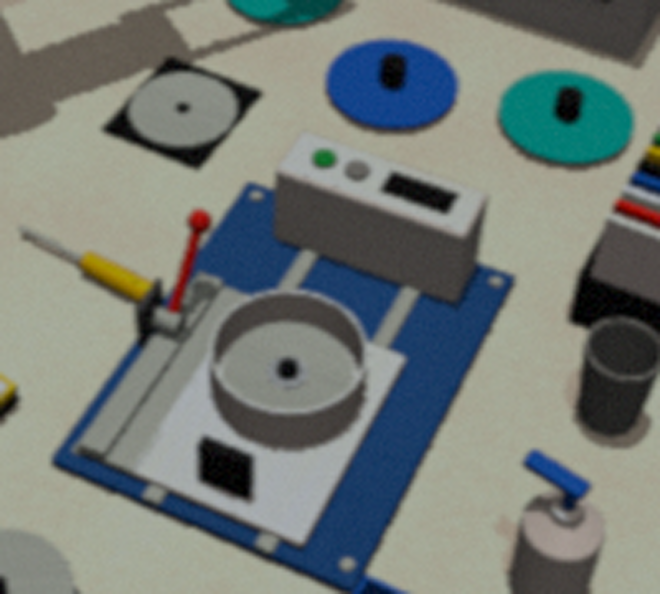

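The crop confirms the blue disc with a black knob at crop (391,85), scene pixel (369,155). The two discs at scene (336,125) and (421,165) are turquoise look-alikes. Lid is at about (0.474, 0.374), and the cleaner yaw is about 2.5°. I'll hover over the lid for a wrist measurement.

```bash
python3 -m handwheel '[[[-42,-4.5,5],[0,0,0],-1],[[-42,-4.5,5],[0,0,0],-1],[[-42,-4.5,5],[0,0,0],-1],[[-42,-4.5,5],[0,0,0],-1],[[-42,-4.5,5],[0,0,0],-1],[[-42,-4.5,5],[0,0,0],-1],[[0,0,0],[0,0,0],-1],[[0,0,0],[0,0,0],-1],[[0,0,0],[0,0,0],-1]]' 30
python3 - <<'E'
from h import *
im,T,K=wrist(); cv2.imwrite("pics/w1.png",im); np.savez("w1.npz",T=T,K=K)
E
```

```text
clock: 1.23
position: [0.471, 0.3762, 0.2014]
ee_rot: [-0.0, 0.231, 0.973, 0.0]
contact_force: [0.1, -0.8, -0.0]
width: 0.0857
gripper_force: 0.0
```

View pics/w1.png

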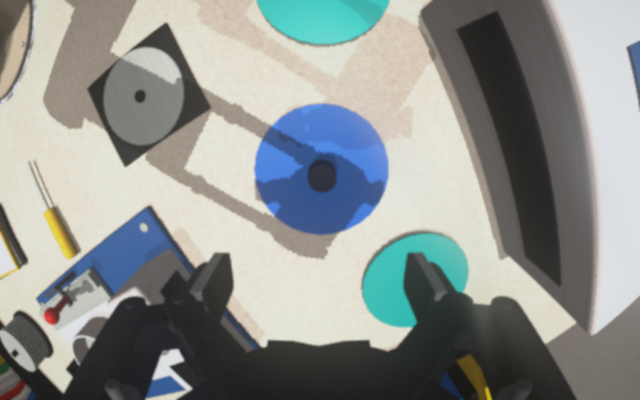

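The wrist view shows the blue lid at (322,169), with its knob at (322,176). The turquoise look-alikes are at (320,10) and (415,280), and the lever ball is at (50,316).

```bash
cat >> h.py <<'E'
def lidmask(im):
    hsv=cv2.cvtColor(im,cv2.COLOR_BGR2HSV)
    return cv2.inRange(hsv,(104,120,60),(125,255,255))
def circ(p):
    A=np.c_[2*p[:,:2],np.ones(len(p))]; s=np.linalg.lstsq(A,(p[:,:2]**2).sum(1),rcond=None)[0]
    return s[:2],np.sqrt(s[2]+s[:2]@s[:2])
E
python3 - <<'E'
from h import *
im=cv2.imread("pics/w1.png"); d=np.load("w1.npz"); T,K=d["T"],d["K"]
m=lidmask(im); m[:95]=0; m[245:]=0; m[:,:245]=0; m[:,400:]=0
c=max(cv2.findContours(m,0,1)[0],key=cv2.contourArea); p=wback(T,K,cv2.convexHull(c)[:,0].astype(float),.011)
C,r=circ(p); print("lid",C,r, "knob", wback(T,K,[322,176],.03))
print("turq",wback(T,K,[415,280],.013), T[:3,3])
s=readout.get_state(); q=s["ee_rot"]; M=R.from_quat(np.r_[q[1:],q[0]]).as_matrix()
print("mm tool", 1e3*M.T@(np.r_[C,.017]-s["position"]))
E
```

```text
lid [0.47012397 0.3818126 ] 0.07314263533251761 knob [[0.47072337 0.38236819 0.03      ]]
turq [[0.65180538 0.42790836 0.013     ]] [0.40231445 0.41213801 0.3439866 ]
mm tool [  3.31220104   4.52877584 184.49546074]
```

```bash
python3 -m handwheel '[[[0,0,-5],[0,0,-0.98],-1],[[0,0,-5],[0,0,-0.98],-1],[[0,0,-5],[0,0,-0.98],-1],[[0,0,-5],[0,0,-0.98],-1],[[0,0,-5],[0,0,-0.98],-1],[[-5.5,-48,-8],[0,0,0],-1],[[-5.5,-48,-8],[0,0,0],-1],[[-5.5,-48,-8],[0,0,0],-1],[[-5.5,-48,-8],[0,0,0],-1],[[-5.5,-48,-8],[0,0,0],-1],[[-5.5,-48,-8],[0,0,0],-1],[[-5.5,-48,-8],[0,0,0],-1],[[-5.5,-48,-8],[0,0,0],-1],[[-5.5,-48,-8],[0,0,0],-1],[[0,0,0],[0,0,0],-1],[[0,0,0],[0,0,0],-1],[[0,0,0],[0,0,0],-1]]'
python3 - <<'E'
from h import *
im,T,K=wrist(); cv2.imwrite("pics/w2.png",im); np.savez("w2.npz",T=T,K=K); print(readout.get_state()["ee_rot"])
E
```

```text
clock: 3.4
position: [0.5407, -0.0523, 0.2982]
ee_rot: [-0.0, -0.024, 1.0, 0.0]
contact_force: [-0.4, -0.5, -0.3]
width: 0.0851
gripper_force: 0.0
[-1.25024016e-04 -2.37097296e-02  9.99718845e-01  2.54086540e-04]
```

View pics/w2.png

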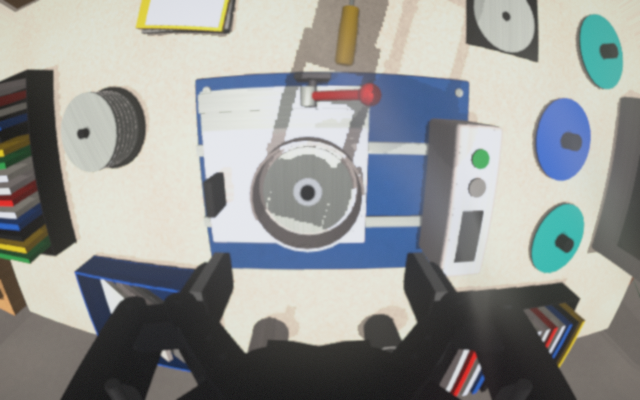

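The wrist view shows bed corners near (197,80), (468,82) and (213,268), the bowl at (307,194), the ball at (371,94) and the handle at (214,195). I'll enlarge it for edge picking.

```bash
python3 - <<'E'
import cv2
im=cv2.imread("pics/w2.png"); cv2.imwrite("pics/w2c.png",cv2.resize(im[70:270,190:390],None,fx=3,fy=3,interpolation=cv2.INTER_CUBIC))
E
```

```text
(no output)
```

View pics/w2c.png

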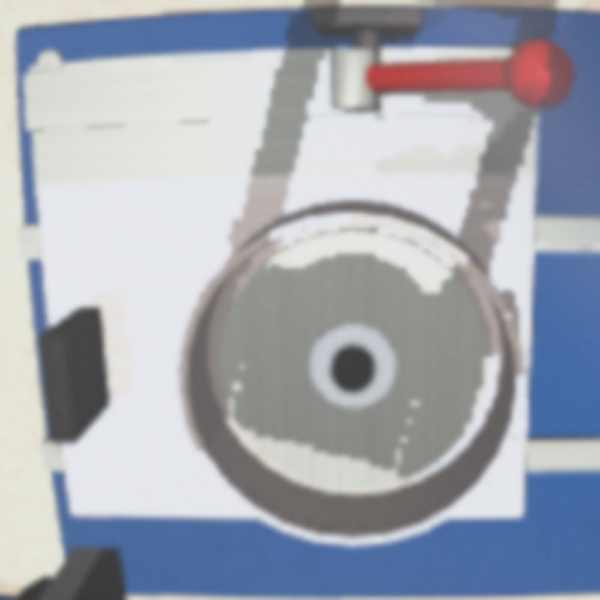

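```bash
cat > fit.py <<'E'
from h import *
from scipy.optimize import least_squares
from scipy.ndimage import map_coordinates
def bowl(im,T,K,x0,z=.08,span=.02):
    g=cv2.GaussianBlur(cv2.cvtColor(im,cv2.COLOR_BGR2GRAY).astype(float),(0,0),.7); t=np.arange(0,2*np.pi,.03)
    t=t[np.cos(t)>-.2]  # far-from-camera half (world +x): inner wall dark, rim bright
    def samp(c,r):
        u=wproj(T,K,np.c_[c[0]+r*np.cos(t),c[1]+r*np.sin(t),0*t+z]); return map_coordinates(g,[u[:,1],u[:,0]],order=1)
    best=max(((np.mean(np.clip(samp((x,y),.070)-samp((x,y),.0655),-60,60)),x,y) for x in np.arange(x0[0]-span,x0[0]+span,.001) for y in np.arange(x0[1]-span,x0[1]+span,.001)))
    return best
E
python3 - <<'E'
from fit import *
im=cv2.imread("pics/w2.png"); d=np.load("w2.npz"); T,K=d["T"],d["K"]
C=np.array([[-.16,-.2,.014],[-.16,.2,.014],[.14,-.2,.014]]); uv=np.array([[195.7,79.3],[468,82],[213,268]]); ball=np.array([370.3,94.3])
w=wback(T,K,uv,.014); print(w, np.linalg.norm(w[1]-w[0]),np.linalg.norm(w[2]-w[0]))
def tw(p,P): c,s=np.cos(p[2]),np.sin(p[2]); P=np.atleast_2d(P); return np.c_[p[0]+c*P[:,0]-s*P[:,1],p[1]+s*P[:,0]+c*P[:,1],P[:,2]]
def lev(a): return [-.125,-.03+.095*np.sin(.8-a),.05+.095*np.cos(.8-a)]
f=lambda p: np.r_[(wproj(T,K,tw(p,C))-uv).ravel(),(wproj(T,K,tw(p,[lev(p[3])]))-ball).ravel()]
s=least_squares(f,[.58,-.02,.04,.1]); print("cleaner",s.x,"res",s.fun.round(1)); p=s.x
b=bowl(im,T,K,(.584,-.072)); print("bowl",b)
c,sn=np.cos(p[2]),np.sin(p[2]); dx,dy=b[1]-p[0],b[2]-p[1]; print("bowl in cleaner",c*dx+sn*dy,-sn*dx+c*dy)
print("ball",tw(p,[lev(p[3])]),"pivot",tw(p,[[-.125,-.03,.05]]))
h=[c*dx+sn*dy,-sn*dx+c*dy-.125,.082]; print("handle",tw(p,h),wproj(T,K,tw(p,[[h[0]+i,h[1]+j,.082] for i in(-.025,.025) for j in(-.007,.007)])))
print("scene bowl",proj("scene",[[b[1],b[2],.08]]),"scene ball",proj("scene",tw(p,[lev(p[3])])), "housing edge px",wproj(T,K,tw(p,[[-.1,.133,.114],[.1,.133,.114]])))
E
```

```text
[[ 0.42936849 -0.22973003  0.014     ]
 [ 0.40994168  0.1623155   0.014     ]
 [ 0.72695512 -0.21579399  0.014     ]] 0.39252655511075024 0.29791277034055397
cleaner [ 0.57785633 -0.02458117  0.05233712  0.12875713] res [-1.9 -0.5  2.7 -1.  -0.6  0.5 -0.1  0.9]
bowl (np.float64(60.0), np.float64(0.579), np.float64(-0.06299999999999997))
bowl in cleaner -0.0008677104915587493 -0.03842604815736651
ball [[ 0.4515059  -0.00207398  0.12438968]] pivot [[ 0.45459689 -0.06107925  0.05      ]]
handle [[ 0.58553915 -0.18782884  0.082     ]] [[201.3946376  181.08445266]
 [211.66626995 180.87877127]
 [205.78054732 218.38673461]
 [215.74518314 218.48917129]]
scene bowl [[337.32883177 234.94008201]] scene ball [[310.70992767 196.38350132]] housing edge px [[457.99528635 123.18144155]
 [438.33830141 279.47102123]]
```

```bash
sed -i 's/np.mean(np.clip(\(.*\),-60,60))/np.mean(\1)/; s/span,.001/span,.0005/g' fit.py; python3 - <<'E'
from fit import *
im=cv2.imread("pics/w2.png"); d=np.load("w2.npz"); T,K=d["T"],d["K"]
b=bowl(im,T,K,(.582,-.068),span=.012); print("bowl",b)
c2=np.array([[353,537],[188,378],[514,372],[235,480],[470,488],[300,527],[410,525]])/3+[190,70]
print("hand",circ(wback(T,K,c2,.08)))
o=np.array([[353,546],[353,211],[183,378]])/3+[190,70]; print("outer", circ(wback(T,K,o,.08)))
s=readout.get_state(); q=s["ee_rot"]; M=R.from_quat(np.r_[q[1:],q[0]]).as_matrix()
print(M.round(3),"to lid", 1e3*M.T@(np.r_[.470,.382,.017]-s["position"]))
E
```

```text
bowl (np.float64(91.44374955690459), np.float64(0.5779999999999991), np.float64(-0.06349999999999999))
hand (array([ 0.57925377, -0.06216096]), np.float64(0.0668258150968182))
outer (array([ 0.57916027, -0.05976897]), np.float64(0.07225211347700461))
[[-0.999 -0.047 -0.   ]
 [-0.047  0.999  0.001]
 [ 0.     0.001 -1.   ]] to lid [ 49.99153771 437.04292835 281.46639403]
```

```bash
python3 -m handwheel '[[[5.5,48.5,10],[0,0,0],-1],[[5.5,48.5,10],[0,0,0],-1],[[5.5,48.5,10],[0,0,0],-1],[[5.5,48.5,10],[0,0,0],-1],[[5.5,48.5,10],[0,0,0],-1],[[5.5,48.5,10],[0,0,0],-1],[[5.5,48.5,10],[0,0,0],-1],[[5.5,48.5,10],[0,0,0],-1],[[5.5,48.5,10],[0,0,0],-1],[[0,0,35],[0,0,0],-1],[[0,0,35],[0,0,0],-1],[[0,0,30],[0,0,0],-1],[[0,0,0],[0,0,0],-1],[[0,0,0],[0,0,0],-1],[[0,0,0],[0,0,0],-1]]' 40
python3 - <<'E'
from h import *
im,T,K=wrist(); cv2.imwrite("pics/w3.png",im)
m=lidmask(im); c=max(cv2.findContours(m,0,1)[0],key=cv2.contourArea); p=wback(T,K,cv2.convexHull(c)[:,0].astype(float),.012)
C,r=circ(p); print("lid",C,r,cv2.boundingRect(c)); s=readout.get_state(); q=s["ee_rot"]; M=R.from_quat(np.r_[q[1:],q[0]]).as_matrix()
print(s["position"],"to lid", 1e3*M.T@(np.r_[C,.017]-s["position"]))
E
```

```text
clock: 5.32
position: [0.4727, 0.3808, 0.1101]
ee_rot: [0.001, -0.023, 1.0, 0.001]
contact_force: [0.2, -0.2, 0.4]
width: 0.0853
gripper_force: 0.0
lid [0.47033654 0.38144983] 0.07313880774051831 (230, 105, 176, 169)
[0.47265619 0.38067337 0.10998851] to lid [ 2.53637191  0.72815902 92.98324572]
```

```bash
python3 -m handwheel '[[[2.5,0.7,30],[0,0,0],-1],[[0,0,30],[0,0,0],-1],[[0,0,20],[0,0,0],-1],[[0,0,13],[0,0,0],-1],[[0,0,0],[0,0,0],-1],[[0,0,0],[0,0,0],-1],[[0,0,0],[0,0,0],0],[[0,0,0],[0,0,0],0.3],[[0,0,0],[0,0,0],0.6],[[0,0,0],[0,0,0],1],[[0,0,0],[0,0,0],1],[[0,0,0],[0,0,0],1],[[0,0,0],[0,0,0],1]]' 40
```

```text
clock: 7.0
position: [0.4696, 0.3807, 0.0158]
ee_rot: [0.0, -0.023, 1.0, 0.0]
contact_force: [-0.4, 0.6, 5.3]
width: 0.0287
gripper_force: 39.9
```

```bash
python3 -m handwheel '[[[0,0,-10],[0,0,0],1],[[0,0,-30],[0,0,0],1],[[0,0,-40],[0,0,0],1],[[0,0,-50],[0,0,0],1],[[0,0,-40],[0,0,0],1],[[0,0,0],[0,0,0],1],[[-4,-20,0],[0,0,0],1],[[-8,-40,0],[0,0,0],1],[[-8,-40,0],[0,0,0],1],[[-8,-40,0],[0,0,0],1],[[-8,-40,0],[0,0,0],1],[[-8,-40,0],[0,0,0],1],[[-8,-40,0],[0,0,0],1],[[-8,-40,0],[0,0,0],1],[[-8,-40,0],[0,0,0],1],[[-8,-40,0],[0,0,0],1],[[-8,-40,0],[0,0,0],1],[[-4,-27.5,0],[0,0,0],1],[[0,0,0],[0,0,0],1],[[0,0,0],[0,0,0],1]]'
python3 - <<'E'
from h import *
im,T,K=wrist(); cv2.imwrite("pics/w4.png",im); np.savez("w4.npz",T=T,K=K); s=readout.get_state(); print(s["position"],s["ee_rot"])
z=s["position"][2]-.0158+.011
m=lidmask(im); c=max(cv2.findContours(m,0,1)[0],key=cv2.contourArea); p=wback(T,K,cv2.convexHull(c)[:,0].astype(float),z)
C,r=circ(p); print("lid",C,r,cv2.boundingRect(c))
E
```

```text
clock: 9.5
position: [0.5759, -0.0624, 0.1836]
ee_rot: [-0.002, -0.022, 1.0, 0.001]
contact_force: [0.1, -0.5, -1.8]
width: 0.0286
gripper_force: 39.9
[ 0.57623452 -0.06194187  0.18408847] [-1.39516037e-03 -2.26848612e-02  9.99741515e-01  5.95394516e-04]
lid [ 0.57799216 -0.05213349] 0.08195082009862321 (184, 111, 287, 182)
```

View pics/w4.png

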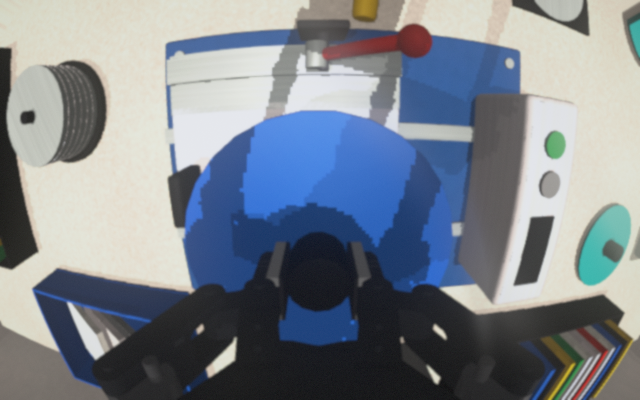

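The lid is held level with its knob between the pads at (320,270). Its mask merges with the bed on the right, so I'll fit only the clean arc: left and top, columns 184–395.

```bash
python3 - <<'E'
from h import *
im=cv2.imread("pics/w4.png"); d=np.load("w4.npz"); T,K=d["T"],d["K"]; z=.184-.0158+.012
m=lidmask(im); pts=[]
for u in range(200,395,3):
    v=np.where(m[100:,u])[0]; 
    pts.append((u,100+v[0]))
for v in range(190,270,3):
    c=np.where(m[v,182:330])[0]; pts.append((182+c[0],v))
p=wback(T,K,np.array(pts,float),z)
C,r=circ(p); print(C,r)
from scipy.optimize import least_squares
s=least_squares(lambda c:np.hypot(p[:,0]-c[0],p[:,1]-c[1])-.075,[.576,-.062],loss="soft_l1",f_scale=.001); print(s.x,np.abs(s.fun).max(),np.median(np.abs(s.fun)))
E
```

```text
[ 0.57739651 -0.06079834] 0.07475320706105787
[ 0.57763743 -0.06063126] 0.0010336989674142733 0.0002697745928960521
```

```bash
python3 -m handwheel '[[[-1.5,-1.8,20],[0,0,0],1],[[0,0,25],[0,0,0],1],[[0,0,20],[0,0,0],1],[[0,0,12],[0,0,0],1],[[0,0,5],[0,0,0],1],[[0,0,0],[0,0,0],1],[[0,0,0],[0,0,0],1],[[0,0,2],[0,0,0],1],[[0,0,2],[0,0,0],1],[[0,0,2],[0,0,0],1],[[0,0,0],[0,0,0],1],[[0,0,0],[0,0,0],1]]'
```

```text
clock: 11.05
position: [0.5791, -0.0642, 0.0973]
ee_rot: [0.0, -0.023, 1.0, 0.0]
contact_force: [0.5, 1.3, -1.3]
width: 0.0287
gripper_force: 39.9
```

```bash
python3 -m handwheel '[[[0,0,2],[0,0,0],1],[[0,0,2],[0,0,0],1],[[0,0,2],[0,0,0],1],[[0,0,1.5],[0,0,0],1],[[0,0,0],[0,0,0],1],[[0,0,0],[0,0,0],1]]'
```

```text
clock: 11.8
position: [0.5791, -0.0642, 0.0898]
ee_rot: [0.0, -0.023, 1.0, 0.0]
contact_force: [0.8, 0.0, -1.5]
width: 0.0285
gripper_force: 39.9
```

```bash
python3 -m handwheel '[[[0,0,1],[0,0,0],1],[[0,0,1],[0,0,0],1],[[0,0,0.7],[0,0,0],1],[[0,0,0],[0,0,0],1],[[0,0,0],[0,0,0],1]]'
```

```text
clock: 12.42
position: [0.5792, -0.0642, 0.0878]
ee_rot: [0.0, -0.023, 1.0, -0.0]
contact_force: [-2.6, 0.5, 5.5]
width: 0.0292
gripper_force: 40.5
```

```bash
python3 -m handwheel '[[[0,0,0],[0,0,0],0.4],[[0,0,0],[0,0,0],0],[[0,0,0],[0,0,0],-0.5],[[0,0,0],[0,0,0],-0.8],[[0,0,0],[0,0,0],-0.8],[[0,0,-10],[0,0,0],-0.8],[[0,0,-30],[0,0,0],-0.8],[[0,0,-50],[0,0,0],-1],[[0,0,-50],[0,0,0],-1],[[0,0,-50],[0,0,0],-1],[[0,0,-30],[0,0,0],-1],[[0,0,0],[0,0,0],-1],[[0,0,0],[0,0,0],-1],[[0,0,0],[0,0,0],-1]]'
python3 - <<'E'
from h import *
from scipy.optimize import least_squares
im,T,K=wrist(); cv2.imwrite("pics/w5.png",im); np.savez("w5.npz",T=T,K=K); s=readout.get_state(); print(s["position"])
m=lidmask(im); pr=wproj(T,K,[[.58,-.0625,.083]])[0]; pts=[]
for a in np.arange(0,2*np.pi,.05):   # walk outward to the first non-lid run
    last=None
    for r in np.arange(30,110,.5):
        u,v=(pr+r*np.array([np.cos(a),np.sin(a)])).round().astype(int)
        if m[v,u]: last=(u,v)
        elif last and r-np.hypot(*(np.array(last)-pr))>4: break
    if last: pts.append(last)
p=wback(T,K,np.array(pts,float),.084)
s=least_squares(lambda c:np.hypot(p[:,0]-c[0],p[:,1]-c[1])-c[2],[.58,-.062,.075],loss="soft_l1",f_scale=.001); print(s.x,pr,np.median(np.abs(s.fun)))
E
```

```text
clock: 14.18
position: [0.5783, -0.064, 0.3055]
ee_rot: [-0.002, -0.023, 1.0, 0.0]
contact_force: [-0.0, 0.0, -0.5]
width: 0.0852
gripper_force: 0.0
[ 0.57841506 -0.06405254  0.30551364]
[ 0.59326908 -0.05314298  0.08595019] [317.9198929  170.00692106] 0.006334116528397354
```

View pics/w5.png

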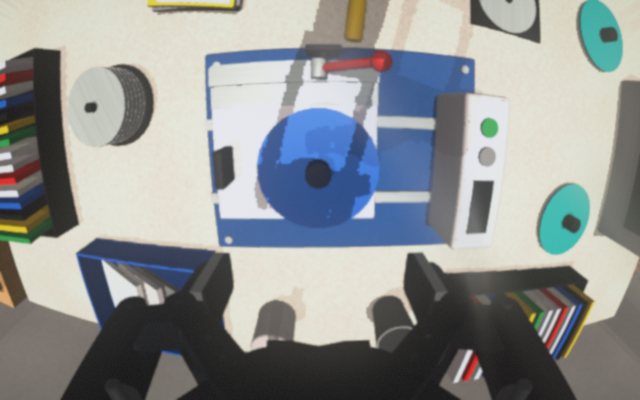

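The lid sits centred on the bowl at (318,168), and the contact came at exactly the expected height. The handle is at (222,168) and the bystanders have not moved. Next I go behind the handle with the fingers shut.

```bash
python3 -m handwheel '[[[0,-45,20],[0,0,0],1],[[0,-45,40],[0,0,0],1],[[0,-45,40],[0,0,0],1],[[0,-46,40],[0,0,0],1],[[0,0,0],[0,0,0],1],[[0,0,0],[0,0,0],1],[[0,0,40],[0,0,0],1],[[0,0,40],[0,0,0],1],[[0,0,40],[0,0,0],1],[[0,0,0],[0,0,0],1],[[0,0,0],[0,0,0],1],[[0,5,0],[0,0,0],1],[[0,10,0],[0,0,0],1],[[0,10,0],[0,0,0],1],[[0,5,0],[0,0,0],1],[[0,4,0],[0,0,0],1],[[0,4,0],[0,0,0],1],[[0,4,0],[0,0,0],1],[[0,4,0],[0,0,0],1],[[0,4,0],[0,0,0],1]]'
```

```text
clock: 16.73
position: [0.585, -0.195, 0.0471]
ee_rot: [-0.0, -0.023, 1.0, -0.0]
contact_force: [-0.8, -3.0, 0.4]
width: -0.0002
gripper_force: 1.1
```

```bash
python3 -m handwheel '[[[0,4,0],[0,0,0],1],[[0,4,0],[0,0,0],1],[[0,4,0],[0,0,0],1],[[0,4,0],[0,0,0],1],[[0,4,0],[0,0,0],1],[[0,4,0],[0,0,0],1],[[0,4,0],[0,0,0],1],[[0,4,0],[0,0,0],1]]'
```

```text
clock: 17.73
position: [0.5834, -0.1628, 0.047]
ee_rot: [-0.0, -0.023, 1.0, 0.0]
contact_force: [-1.7, -3.0, 0.4]
width: -0.0
gripper_force: 1.1
```

```bash
python3 -m handwheel '[[[0,4,0],[0,0,0],1],[[0,4,0],[0,0,0],1],[[0,3,0],[0,0,0],1],[[0,3,0],[0,0,0],1]]'
```

```text
clock: 18.23
position: [0.5828, -0.1488, 0.047]
ee_rot: [-0.0, -0.023, 1.0, 0.0]
contact_force: [-2.1, -1.5, 0.9]
width: -0.0003
gripper_force: 1.1
```

```bash
python3 -m handwheel '[[[0,3,0],[0,0,0],1],[[0,3,0],[0,0,0],1],[[0,3,0],[0,0,0],1]]'
```

```text
clock: 18.6
position: [0.5825, -0.1399, 0.047]
ee_rot: [-0.0, -0.023, 1.0, 0.0]
contact_force: [-1.4, -1.8, -0.8]
width: -0.0001
gripper_force: 1.1
```

```bash
python3 -m handwheel '[[[0,3,0],[0,0,0],1],[[0,3,0],[0,0,0],1],[[0,2,0],[0,0,0],1]]'
```

```text
clock: 18.98
position: [0.5823, -0.1318, 0.0471]
ee_rot: [0.0, -0.023, 1.0, 0.0]
contact_force: [-1.6, -2.2, -0.8]
width: 0.0002
gripper_force: 1.1
```

```bash
python3 -m handwheel '[[[0,3,0],[0,0,0],1],[[0,3,0],[0,0,0],1],[[0,2,0],[0,0,0],1]]'
```

```text
clock: 19.35
position: [0.5819, -0.1239, 0.0471]
ee_rot: [0.0, -0.023, 1.0, 0.0]
contact_force: [-1.4, -2.2, -1.3]
width: 0.0003
gripper_force: 1.1
```

```bash
python3 -m handwheel '[[[0,3,0],[0,0,0],1],[[0,2,0],[0,0,0],1]]'
```

```text
clock: 19.6
position: [0.5819, -0.1227, 0.0472]
ee_rot: [0.0, -0.024, 1.0, -0.003]
contact_force: [-2.6, -16.0, -2.5]
width: -0.0
gripper_force: 7.5
```

The carriage hit its stop after about 86 mm of travel, at 16 N. I'll hold briefly, back off, and move above the +y side of the lever ball.

```bash
python3 -m handwheel '[[[0,0.5,0],[0,0,0],1],[[0,0,0],[0,0,0],1],[[0,-8,0],[0,0,0],1],[[0,-10,0],[0,0,0],1],[[0,0,-40],[0,0,0],1],[[0,0,-50],[0,0,0],1],[[0,0,-63],[0,0,0],1],[[31,46,0],[0,0,0],1],[[31,46,0],[0,0,0],1],[[31,46,0],[0,0,0],1],[[31,46,0],[0,0,0],1],[[0,0,0],[0,0,0],1],[[0,0,0],[0,0,0],1]]' || true
python3 -m handwheel '[[[0,0,-62],[0,0,0],1],[[0,0,62],[0,0,0],1],[[0,0,0],[0,0,0],1]]' >/dev/null; python3 - <<'E'
from h import *
im,T,K=wrist(); cv2.imwrite("pics/w6.png",im); np.savez("w6.npz",T=T,K=K); s=readout.get_state(); print(s["clock"],s["position"],s["ee_rot"])
hsv=cv2.cvtColor(im,cv2.COLOR_BGR2HSV); m=cv2.inRange(hsv,(0,150,60),(8,255,255))|cv2.inRange(hsv,(172,150,60),(180,255,255))
n,l,st,ce=cv2.connectedComponentsWithStats(m)
for i in range(1,n):
    if st[i,4]>100: print(st[i],ce[i])
print("expect ball",wproj(T,K,[.4515,-.002,.1244]),"lid c",wproj(T,K,[.5746,.023,.085]))
E
```

```text
20.025 [ 0.58481094 -0.1225591   0.04664593] [ 0.00309448 -0.02309441  0.99972378 -0.00307033]
[ 463    0  177   17 2431] [552.63060469   6.4541341 ]
expect ball [[663.30219298  13.33028761]] lid c [[585.0910362  270.83746666]]out of range: row 7 has -63, outside -62.5 to 62.5
```

View pics/w6.png

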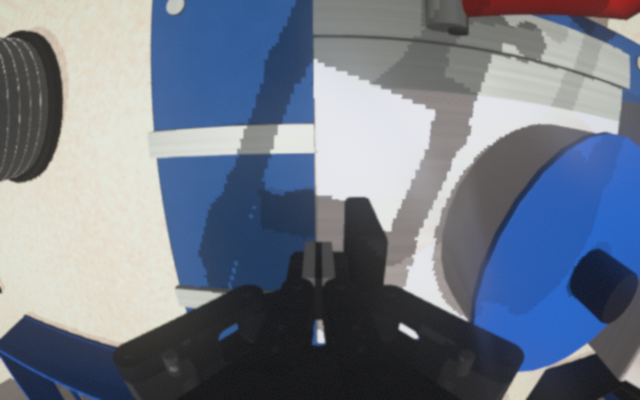

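The move was refused (a 63), so the picture is still from behind the handle at (365,235). The lid at (560,250) is flush on the bowl and nothing is disturbed. Repeating with the value in range.

```bash
python3 -m handwheel '[[[0,0,0],[0,0,0],1],[[0,-8,0],[0,0,0],1],[[0,-10,0],[0,0,0],1],[[0,0,-40],[0,0,0],1],[[0,0,-50],[0,0,0],1],[[0,0,-60],[0,0,0],1],[[31,46,0],[0,0,0],1],[[31,46,0],[0,0,0],1],[[31,46,0],[0,0,0],1],[[31,46,0],[0,0,0],1],[[0,0,0],[0,0,0],1],[[0,0,0],[0,0,0],1],[[0,0,0],[0,0,0],1]]' && python3 - <<'E'
from h import *
im,T,K=wrist(); cv2.imwrite("pics/w7.png",im); s=readout.get_state()
hsv=cv2.cvtColor(im,cv2.COLOR_BGR2HSV); m=cv2.inRange(hsv,(0,150,60),(8,255,255))|cv2.inRange(hsv,(172,150,60),(180,255,255))
n,l,st,ce=cv2.connectedComponentsWithStats(m)
for i in range(1,n):
    if st[i,4]>100: print(st[i],ce[i])
print("expect ball",wproj(T,K,[.4515,-.002,.1244]),"pivot",wproj(T,K,[.4546,-.061,.05]),"lid c",wproj(T,K,[.5746,.023,.085]))
q=s["ee_rot"]; M=R.from_quat(np.r_[q[1:],q[0]]).as_matrix(); print("to start",1e3*M.T@(np.r_[.4494,.039,.1115]-s["position"]))
E
```

```text
clock: 21.65
position: [0.4512, 0.0403, 0.1972]
ee_rot: [0.0, -0.022, 1.0, -0.0]
contact_force: [0.2, -0.6, 0.2]
width: -0.0001
gripper_force: 0.0
[213 181  20  15 149] [222.26174497 187.96644295]
[244 197  26  24 443] [256.86455982 208.67268623]
expect ball [[259.52640077 207.71824091]] pivot [[215.6893588  183.40458925]] lid c [[294.54540612 309.02683713]]
to start [ 1.85772773 -1.13150615 85.60892284]
```

```bash
python3 -m handwheel '[[[2,-1,30],[0,0,0],1],[[0,0,35],[0,0,0],1],[[0,0,20],[0,0,0],1],[[0,0,0],[0,0,0],1],[[0,-7,0],[0,0,0],1],[[0,-7,0],[0,0,0],1],[[0,-7,-4],[0,0,0],1],[[0,-7,-4],[0,0,0],1],[[0,-7,-4],[0,0,0],1]]'
```

```text
clock: 22.82
position: [0.4502, 0.0069, 0.1254]
ee_rot: [0.001, -0.022, 1.0, 0.003]
contact_force: [-0.7, 9.0, 6.0]
width: -0.0004
gripper_force: 5.3
```

```bash
python3 -m handwheel '[[[0,-7,-3],[0,0,0],1],[[0,-7,-3],[0,0,0],1],[[0,-7,-2],[0,0,0],1],[[0,-7,-1],[0,0,0],1]]'
```

```text
clock: 23.32
position: [0.4526, -0.0202, 0.1371]
ee_rot: [0.003, -0.022, 1.0, 0.003]
contact_force: [-3.2, 10.5, 19.6]
width: 0.0
gripper_force: 8.5
```

```bash
python3 - <<'E'
from h import *
im,T,K=wrist(); cv2.imwrite("pics/w8.png",im); s=readout.get_state(); print(s["position"])
cv2.imwrite("pics/s8.png",vision.get_image("side"))
hsv=cv2.cvtColor(im,cv2.COLOR_BGR2HSV); m=cv2.inRange(hsv,(0,150,60),(8,255,255))|cv2.inRange(hsv,(172,150,60),(180,255,255))
n,l,st,ce=cv2.connectedComponentsWithStats(m)
for i in range(1,n):
    if st[i,4]>60: print(st[i],ce[i])
for th in np.arange(.8,-.5,-.2):
    y=.095*np.sin(th); print(round(th,1),wproj(T,K,[.4546-.052*y,-.061+y,.05+.095*np.cos(th)]).round(0))
a=cv2.resize(im[100:330,130:430],None,fx=2,fy=2); cv2.imwrite("pics/w8c.png",a)
E
```

```text
[ 0.45305124 -0.02167609  0.13690611]
[259 248  31  34 717] [274.54951185 266.08647141]
0.8 [[362. 239.]]
0.6 [[339. 249.]]
0.4 [[308. 257.]]
0.2 [[272. 263.]]
0.0 [[235. 264.]]
-0.2 [[202. 261.]]
-0.4 [[176. 255.]]
```

View pics/w8c.png

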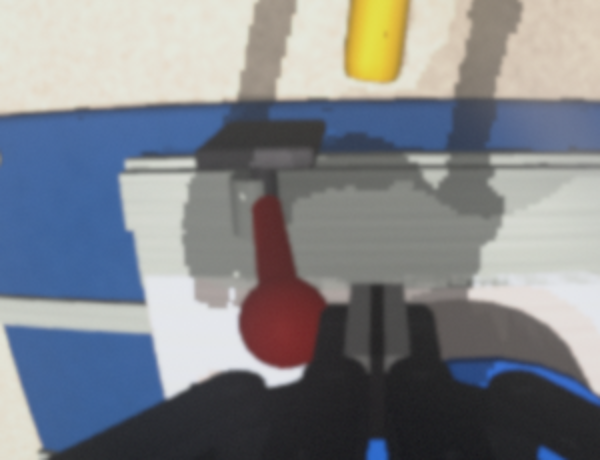

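The ball at crop (285,322) is at about θ = 0.2, and it is moving ahead of the finger as intended. I'll continue over the top with the tip slightly higher.

```bash
python3 -m handwheel '[[[0,-6,-2],[0,0,0],1],[[0,-6,-1],[0,0,0],1],[[0,-6,0],[0,0,0],1],[[0,-7,0],[0,0,0],1],[[0,-7,1],[0,0,0],1],[[0,-7,1],[0,0,0],1]]'
```

```text
clock: 24.18
position: [0.4542, -0.0619, 0.1359]
ee_rot: [0.002, -0.022, 1.0, 0.0]
contact_force: [0.8, 3.6, 6.0]
width: -0.0001
gripper_force: 2.9
```

```bash
python3 -m handwheel '[[[0,-7,2],[0,0,0],1],[[0,-6,3],[0,0,0],1],[[0,-6,3],[0,0,0],1]]'
```

```text
clock: 24.55
position: [0.4548, -0.0806, 0.1278]
ee_rot: [0.002, -0.022, 1.0, 0.001]
contact_force: [0.4, 4.0, 7.8]
width: -0.0001
gripper_force: 3.4
```

```bash
python3 -m handwheel '[[[0,-6,3],[0,0,0],1],[[0,-6,4],[0,0,0],1],[[0,-6,4],[0,0,0],1]]'
```

```text
clock: 24.92
position: [0.4554, -0.0983, 0.1166]
ee_rot: [0.001, -0.022, 1.0, 0.001]
contact_force: [0.1, 5.4, 5.5]
width: 0.0003
gripper_force: 3.0
```

```bash
python3 -m handwheel '[[[0,-4,3],[0,0,0],1],[[0,-4,3],[0,0,0],1]]'; python3 - <<'E'
from h import *
im,T,K=wrist()
hsv=cv2.cvtColor(im,cv2.COLOR_BGR2HSV); m=cv2.inRange(hsv,(0,150,60),(8,255,255))|cv2.inRange(hsv,(172,150,60),(180,255,255))
n,l,st,ce=cv2.connectedComponentsWithStats(m)
for i in range(1,n):
    if st[i,4]>60: print(st[i],ce[i])
for th in np.arange(-.2,-.85,-.1):
    y=.095*np.sin(th); print(round(th,1),wproj(T,K,[.4546-.052*y,-.061+y,.05+.095*np.cos(th)]).round(0))
E
```

```text
clock: 25.18
position: [0.4558, -0.1068, 0.1105]
ee_rot: [0.001, -0.022, 1.0, 0.0]
contact_force: [0.1, 4.1, 6.4]
width: -0.0005
gripper_force: 3.1
[307 222  62  23 491] [339.21588595 233.6598778 ]
[ 249  241   55   45 1509] [272.13783963 262.03777336]
-0.2 [[377. 294.]]
-0.3 [[355. 291.]]
-0.4 [[335. 288.]]
-0.5 [[315. 283.]]
-0.6 [[298. 277.]]
-0.7 [[284. 271.]]
-0.8 [[271. 264.]]
```

```bash
python3 -m handwheel '[[[0,-3,2],[0,0,0],1],[[0,-3,1],[0,0,0],1],[[0,0,0],[0,0,0],1]]'
```

```text
clock: 25.6
position: [0.4561, -0.1085, 0.1092]
ee_rot: [0.002, -0.021, 1.0, 0.004]
contact_force: [-2.1, 17.6, 21.6]
width: -0.0002
gripper_force: 12.3
```

The lever is on its stop at 28 N. Backing off and verifying numerically.

```bash
python3 -m handwheel '[[[0,4,-4],[0,0,0],1],[[0,6,-20],[0,0,0],1],[[0,0,-50],[0,0,0],1],[[0,10,-60],[0,0,0],1],[[-40,50,-50],[0,0,0],1],[[-20,20,0],[0,0,0],1],[[0,0,0],[0,0,0],1],[[0,0,0],[0,0,0],1],[[0,0,0],[0,0,0],1]]'; python3 - <<'E'
from h import *
from scipy.optimize import least_squares
im,T,K=wrist(); cv2.imwrite("pics/w9.png",im)
hsv=cv2.cvtColor(im,cv2.COLOR_BGR2HSV); m=cv2.inRange(hsv,(0,150,60),(8,255,255))|cv2.inRange(hsv,(172,150,60),(180,255,255))
n,l,st,ce=cv2.connectedComponentsWithStats(m)
for i in range(1,n):
    if st[i,4]>60: print(st[i],ce[i])
for th in (-.5,-.65,-.8):
    y=.095*np.sin(th); print(th,wproj(T,K,[.4546-.052*y,-.061+y,.05+.095*np.cos(th)]).round(0))
k=cv2.inRange(cv2.cvtColor(im,cv2.COLOR_BGR2GRAY),0,55)
e=wproj(T,K,[.5746,.023,.115])[0]; print("knob expected",e); n,l,st,ce=cv2.connectedComponentsWithStats(k)
for i in range(1,n):
    if st[i,4]>100 and np.hypot(*(ce[i]-e))<40: print(st[i],ce[i],wback(T,K,ce[i],.11))
sc=vision.get_image("scene"); a=cv2.imread("pics/scene0.png")
for nm,b in (("tower",(225,290,50,55)),("case",(190,225,70,60)),("tray",(278,145,55,38))):
    x,y,w,h=b; d=cv2.matchTemplate(sc[y-8:y+h+8,x-8:x+w+8],a[y:y+h,x:x+w],cv2.TM_CCOEFF_NORMED); print(nm,cv2.minMaxLoc(d)[1::2])
E
```

```text
clock: 26.72
position: [0.5014, -0.033, 0.2781]
ee_rot: [-0.001, -0.022, 1.0, -0.0]
contact_force: [-0.7, -0.1, 1.0]
width: -0.0
gripper_force: 0.0
[213 125  20  21 327] [222.3883792  135.22629969]
[282 125  16   8  96] [288.98958333 128.08333333]
[234 127  32  11 238] [249.30252101 131.81512605]
[  0 208  27  25 252] [ 12.1984127  219.92063492]
[516 353  31  47 174] [531.03448276 376.93103448]
-0.5 [[241. 137.]]
-0.65 [[231. 136.]]
-0.8 [[224. 136.]]
knob expected [364.49261234 246.88843064]
[351 227  26  30 505] [363.88118812 241.72079208] [[0.57062761 0.02258836 0.11      ]]
tower (0.9987344741821289, (8, 8))
case (0.9986476898193359, (8, 8))
tray (0.4589528739452362, (8, 8))
```

```bash
python3 -c "
from rig import manip; print(manip.sign_off())"
```

```text
the job is handed in; nothing more can be done
None
```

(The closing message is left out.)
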